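# Set the shot mirror's tilt on the coffee bench

### The arm

A 6-joint arm with a two-finger parallel gripper is mounted at the origin on the work surface. World frame = base frame: x ahead of the robot, y to its left, z up, the work surface at z = 0. Lengths are in m, angles in rad, forces in N, time in s.
With the tool pointing down it reaches from about 0.15 to 0.775 m from the base axis. Payload 6.1 kg.
Tool frame: the origin (TCP) lies between the finger pads; the fingertips stand 25 mm ahead of it and the grasp point (between the pads) lies 6 mm ahead of it; z points along the fingers, y is the line along which they close (so a half turn about z gives the same grasp; the last joint's range is limited). The gripper opens to 85 mm and grips with 20 to 120 N. Pads are 22 mm wide; open, the fingers measure 114 mm over their backs; the gripper's body (76 mm by 85 mm) begins 54 mm behind the grasp point. The pads swing forward as they close: fully open they stand 13 mm farther back than shut.
Start: joints at [1.337, 0.126, -0.04, 1.405, 0, 1.571], TCP at [0.122, 0.511, 0.256] pointing down, gripper open.
Joint ranges: [-2.72, 2.72], [-0.95, 1.95], [-1.27, 1.35], [-1.78, 2.02], [-1.46, 1.47], [-3.14, 3.14]. Speed limits (rad/s): [2.39, 2.39, 3.01, 3.14, 3.14, 3.14].

### API

Orientations are given as a 3x3 rotation matrix whose columns are the frame's x, y, z axes.
In Python, from plant import env gives the robot as it stands. The module is installed in compiled form; this text tells all that it offers.
- The arm moves only by the tool apply_moves, never from a script. Its argument "commands" is a list of rows, each an object with "translation": the shift along the tool's x, y, z in mm, a list of three; "yaw": the turn about the tool's z in degrees. A call has 1 to 20 rows; each row is the pose to reach, as a shift and turn from the pose commanded when the call began, along the tool's axes at that moment; what a row does not reach only later rows make up. A row lasts 1/10 s, in which the tool goes at most 50 mm and 8.59 degrees, less where a joint would pass 70% of its speed; a pose out of reach is approached as far as the arm can. A call with a gripper value outside its range is refused whole. "fingers" is the opening, from 0 (shut) to 1 (fully open), set as the call begins (left out, the last holds). The fingers move at their own pace and stop on an object; "newtons" is the grip in N (left out, the last holds). Time passes only in rows, so rows that repeat a pose let the fingers close. It gives the time, the measured TCP pose, the force, the opening and the grip force at its end, in the units of the state.
- env.get_state(): the state, without advancing time (a new reading comes with each control period).
- env.snapshot(name): name is "scene" or "side" or "wrist"; returns a dict with "img" (384x512x3 uint8, red, green, blue), "intrinsics" (3x3 intrinsics, pixels), "T" (4x4, takes a point from camera to world coordinates). Camera axes: x right, y down, z forward; pixel columns grow to the right and rows downward; lengths in m; the calibration is good to about 2 mm. A picture is of the moment at which its call begins. There is no depth.
- env.finish_job(): hands the job in; it is judged then, once.
Trained networks look in a picture, given as the dict that the camera call returned (one of the last four; its "shot" number tells which), for a name from the list of things; names that differ only in an ending like _2 or _b are one class to them, and where a whole thing is asked for, a point or a joint stands for the part that bears it (a point fixed in the world has none). Each returns a list of dicts, best first, with "score" (0 to 1); they miss things now and then, are a little off and sometimes report something else, mostly with a low value. They report only what shows in the picture. A call takes as long as a camera call.
- env.regions_of(picture, target): "mask" (384x512 bool, what is visible of it) and "bbox" ([left, top, width, height] in pixels, round what is visible of it).
- env.place_of(picture, target): "at" ([column, row] in pixels: a listed point, or the origin of a listed thing).
The state is a dict: "time": time; "q": joint angles; "qvel": joint speeds; "joint_efforts": joint torques, N m; "position": TCP position; "ee_rot": TCP orientation; "wrist_force": force on the tool from outside, world axes, zero at the start; "wrist_torque": the same for the moment, N m; "opening": opening from 0.0 (shut) to 1.0 (fully open); "grasp_force": force on a finger pad.
Only numpy, scipy, OpenCV 4.12 (cv2) and the standard library are available. Lean on these libraries where they do the work, as an engineer would, in place of code of your own. Each camera call takes 0.05 s, during which the arm holds its last target. There are 200 camera calls.

### The job

Raise the small tilting mirror on its stiff hinge until its plate is in line with the red index arm on the side of the stand (within 5 degrees), and let go of it. Once it has stood by itself for a second, check that it holds: give its yellow bar a small push of about 2 N, then leave it untouched, still in line with the arm. Leave the red arm as it is set, and the portafilter, cup, tamper and bottle where they stand.

Things in the scene. Friction and masses are not known exactly. Their poses are not given: they have to be found in the camera images.
- stand: Stand, fixed to the bench: dark steel base 160 x 200 x 16 mm (x, y, z), two uprights at y = +-66 mm, and on its +y side a white dial of 110 mm diameter with ticks every 15 degrees. Origin: centre of the base's underside, z up. The hinge axis is parallel to its y axis through (-40, 0, 75) mm in this frame.
- mirror: Mirror plate 112 x 110 x 6 mm, black with a light face. Origin: on the hinge axis, mid-width; x runs in the plate from hinge to yellow bar, y is the stand's y. Angle = x above horizontal: 0 = flat back towards the stand's +x, 90 degrees = upright, bar on top; starts at 8 to 26 degrees. Friction hinge, 0.7 N m: stays where left (0 to 91 degrees); the bar yields only above about 3.5 N. About 160 g.
- mirror_bar (a point): Centre of the yellow grip bar on the mirror's free edge, 150 mm from the hinge axis: round, 14 mm thick, 34 mm long along the stand's y axis, on a 12 mm wide stem 28 mm clear of the plate. It can be pinched by its two flat ends, fingers closing along y, and turns between them as it is carried along its arc.
- index: Red index arm outside the dial, 100 mm long, 8 mm wide, 5 mm thick, on the same hinge axis, set beforehand to the wanted angle, 45 to 66 degrees. Origin: on the hinge axis at the middle of the mirror's width (the arm itself lies at y = 83 mm); its x axis runs along the arm, its angle is read like the mirror's. Stiff (1.5 N m), not linked to the mirror.
- index_tip (a point): Centre of the round red knob (14 mm) at the outer end of the index arm, 100 mm from the hinge axis and 83 mm to the mirror's +y side.
- portafilter: Bystander: steel portafilter head, 70 mm across and 34 mm high, with a wooden handle reaching 185 mm along its x axis. Origin under the head.
- dosing_cup: Bystander: steel cup, 58 mm across, 60 mm high. Origin under it.
- tamper: Bystander: steel tamper, 58 mm across, 88 mm high. Origin under it.
- bottle: Bystander: clear water bottle, 62 mm across, 190 mm high. Origin under it.

How it is judged:
By the outcome, as a careful person would: the job done as asked, in the order asked, and still so for the second after the job is handed in, with the robot touching nothing.
It also fails if it takes over 48 s, if anything falls off the work surface, if the arm or the gripper's body presses on something with over 40 N, if the wrist force passes 120 N, or if a joint passes its speed limit or range.

## Working session

There is one attempt and no reset: what is moved stays moved. The work goes in short steps, Python scripts to look and compute and a tool call to move; the robot and the scene stay as the last step left them, time stands still between calls to the robot, and variables do not carry over. Pictures are saved under pics/ and viewed, at most 10 in all, crops included, and the job is handed in when it is done.

Besides the shell and the picture viewer there is one more tool, called as name(argument=value, ...) on one line, values as JSON. apply_moves: Moves the arm, as the interface text tells. Its arguments: {"type":"object","properties":{"commands":{"type":"array"},"fingers":{"type":"number"},"newtons":{"type":"number"}},"required":["commands"]}

```bash
mkdir -p pics; cat > h.py <<'E'
import numpy as np, cv2
from plant import env
def snap(n,f=None):
    s=env.snapshot(n)
    if f: cv2.imwrite('pics/'+f,s['img'][:,:,::-1])
    return s
def pl(s,t):
    r=env.place_of(s,t); return (np.array(r[0]['at'],float),r[0]['score']) if r else (None,0)
def proj(s,P):
    T=np.linalg.inv(s['T']); c=(T[:3,:3]@np.atleast_2d(P).T).T+T[:3,3]; u=(s['intrinsics']@c.T).T; return u[:,:2]/u[:,2:]
def ray(s,uv):
    d=s['T'][:3,:3]@np.linalg.inv(s['intrinsics'])@np.array([uv[0],uv[1],1]); return s['T'][:3,3],d/np.linalg.norm(d)
def tri(L):
    A=np.zeros((3,3));b=np.zeros(3)
    for o,d in L:
        M=np.eye(3)-np.outer(d,d);A+=M;b+=M@o
    p=np.linalg.solve(A,b); return p,[np.linalg.norm((np.eye(3)-np.outer(d,d))@(p-o)) for o,d in L]
E
python3 - <<'E'
from h import *
a=snap('scene','s0.png');b=snap('side','d0.png');
for t in ['stand','mirror','mirror_bar','index','index_tip','portafilter','dosing_cup','tamper','bottle']:
    L=[];o=[]
    for s in (a,b):
        p,sc=pl(s,t);o.append((None if p is None else p.round(1).tolist(),round(sc,2)))
        if p is not None:L.append(ray(s,p))
    print(t,o,*( [x for x in tri(L)] if len(L)>1 else []))
print(a['T'],b['T'])
np.set_printoptions(precision=4,suppress=True);st=env.get_state();print(st['position'],st['ee_rot'],st['wrist_force'],st['opening'],st['time'])
cv2.imwrite('pics/both.png',cv2.resize(np.vstack([a['img'],b['img']])[:,:,::-1],(400,600)))
E
```

```text
stand [([263.8, 228.1], 0.79), ([254.4, 229.1], 0.61)] [ 0.52500486  0.07390465 -0.00536505] [np.float64(0.0006382441875131058), np.float64(0.0006382441875130684)]
mirror [([275.2, 207.5], 0.62), ([264.2, 219.0], 0.77)] [0.4947885  0.0919605  0.06906837] [np.float64(0.0027746634450468146), np.float64(0.0027746634450468597)]
mirror_bar [([233.9, 231.7], 0.86), ([217.7, 185.6], 0.57)] [0.63204106 0.04701158 0.13233961] [np.float64(0.00037380936200758424), np.float64(0.0003738093620077232)]
index [(None, 0), (None, 0)]
index_tip [([279.9, 225.3], 0.57), ([232.8, 208.9], 0.74)] [0.57386879 0.13955531 0.14770571] [np.float64(0.000256626343836733), np.float64(0.0002566263438366456)]
portafilter [([323.0, 297.1], 0.95), ([199.9, 290.9], 0.7)] [ 6.34452802e-01  2.94583870e-01 -1.69213389e-04] [np.float64(0.0013821037340229418), np.float64(0.001382103734022927)]
dosing_cup [([228.0, 174.5], 0.7), ([291.8, 188.7], 0.8)] [ 0.42631878 -0.09115448  0.01394793] [np.float64(0.0015385262036117968), np.float64(0.0015385262036118172)]
tamper [([188.7, 195.6], 0.76), ([260.7, 171.9], 0.66)] [ 0.53543544 -0.15741508  0.01000288] [np.float64(0.0002591836843289305), np.float64(0.0002591836843290679)]
bottle [([199.5, 153.7], 0.8), ([298.3, 167.4], 0.86)] [ 0.40791847 -0.19554091  0.02002022] [np.float64(0.00668716951002858), np.float64(0.006687169510028491)]
[[-0.4591644   0.75889525 -0.46178572  1.06261356]
 [ 0.88831582  0.38758978 -0.24631111  0.33570225]
 [-0.00794091 -0.52330885 -0.85210609  1.11395443]
 [ 0.          0.          0.          1.        ]] [[-0.99182982 -0.10299713  0.07526757  0.44536762]
 [-0.12625072  0.70794907 -0.69488767  0.75314595]
 [ 0.01828583 -0.6987129  -0.71516845  0.84906478]
 [ 0.          0.          0.          1.        ]]
[0.1216 0.5107 0.2563] [[-0.9728  0.2317 -0.    ]
 [ 0.2317  0.9728 -0.    ]
 [ 0.     -0.     -1.    ]] [-0.5606 -0.009   0.8446] 0.9958743856656646 1.0
```

View pics/s0.png

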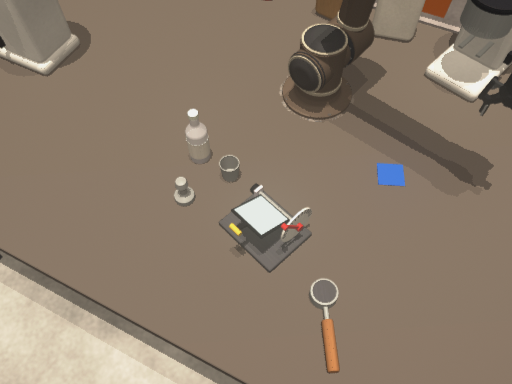

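View pics/d0.png

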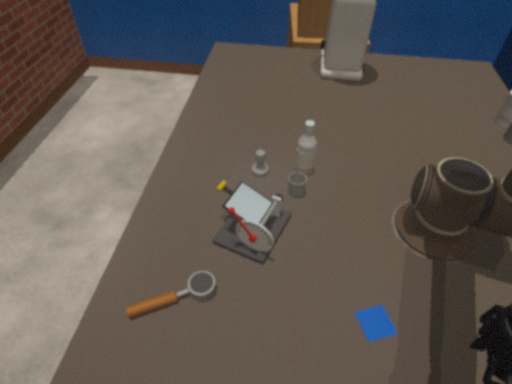

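The scene view shows the stand near (265,228), with the yellow bar at (234,230) and the red arm from (283,226) to (300,227). In the side view the bar is at (222,186) and the red arm runs from (231,210) to (253,238). The bystanders are clear of the stand. Next I'll fit the stand pose and the two angles.

```bash
cat >> h.py <<'E'
from scipy.optimize import least_squares
def pts(v):
    x,y,w,a,b=v; R=np.array([[np.cos(w),-np.sin(w),0],[np.sin(w),np.cos(w),0],[0,0,1]]);o=np.array([x,y,0])
    P={'stand':[0,0,0],'mirror':[-.04,0,.075],'mirror_bar':[-.04+.15*np.cos(a),0,.075+.15*np.sin(a)],'index_tip':[-.04+.1*np.cos(b),.083,.075+.1*np.sin(b)],'index':[-.04,0,.075]}
    return {k:o+R@np.array(p) for k,p in P.items()}
def fit(obs,v0):
    f=lambda v:np.concatenate([(proj(s,pts(v)[t])[0]-p)*w for s,t,p,w in obs])
    return least_squares(f,v0,loss='soft_l1',f_scale=2)
E
python3 - <<'E'
from h import *
obs=[]
for n in ('scene','side'):
    s=snap(n)
    for t in ['stand','mirror','mirror_bar','index_tip']:
        p,c=pl(s,t)
        if p is not None: obs.append((s,t,p,1 if t in('mirror_bar','index_tip') else .5))
        print(n,t,p,c)
r=fit(obs,[.525,.074,-.2,.35,.8]);v=r.x;print(v[:3],np.degrees(v[2:]),r.fun.round(1))
for k,p in pts(v).items():print(k,p)
E
```

```text
scene stand [261.4 229.6] 0.72
scene mirror [322.2 295.2] 0.72
scene mirror_bar [236.  230.1] 0.92
scene index_tip [283.6 225.7] 0.45
side stand [252.9 225.9] 0.67
side mirror [262.9 220.5] 0.71
side mirror_bar [264.9 215.7] 0.73
side index_tip [233.  213.7] 0.75
[ 0.52263915  0.06686732 -1.21406015] [-69.56052245 -44.1746416  109.75913612] [  0.3  -2.  -22.3 -40.9   1.8  -1.8   6.4  -0.3   1.4   0.1  -1.8  -0.4
 -14.2  -0.2  -2.6  -2.9]
stand [0.52263915 0.06686732 0.        ]
mirror [0.50867044 0.10434899 0.075     ]
mirror_bar [ 0.54624029  0.00353937 -0.02952716]
index_tip [0.574639   0.16501232 0.16911221]
index [0.50867044 0.10434899 0.075     ]
```

```bash
cat >> h.py <<'E'
def col(s,hlo,hhi,box,smin=150,vmin=80):
    h=cv2.cvtColor(s['img'],cv2.COLOR_RGB2HSV);m=((h[...,0]>=hlo)&(h[...,0]<=hhi)&(h[...,1]>smin)&(h[...,2]>vmin))
    r,c=np.nonzero(m); k=(c>box[0])&(c<box[1])&(r>box[2])&(r<box[3]); return np.array([c[k].mean(),r[k].mean()]),k.sum()
E
python3 - <<'E'
from h import *
np.set_printoptions(precision=4,suppress=True)
a=snap('scene');b=snap('side');obs=[]
for s,bx in((a,(215,255,215,250)),(b,(205,240,170,200))):
    p,n=col(s,22,35,bx);print(p,n);obs.append((s,'mirror_bar',p,1))
A=[(a,'stand',[262.6,228.8],.5),(b,'stand',[253.6,227.5],.5),(a,'mirror',[275.2,207.5],.5),(b,'mirror',[263.6,220],.5),(a,'index_tip',[283,225.8],1),(b,'index_tip',[232.3,211],1)]
r=fit(obs+A,[.525,.074,-.2,.35,.8]);v=r.x;print(v[:3],np.degrees(v[2:]),r.fun.round(1))
for k,p in pts(v).items():print(k,p)
w=snap('wrist');print(w['T'],env.get_state()['ee_rot'],w['intrinsics'])
y=np.vstack([cv2.resize(a['img'][170:280,200:340],(560,440),interpolation=2)])
z=cv2.resize(b['img'][165:275,190:310],(240,220),interpolation=2)
o=np.zeros((440,800,3),np.uint8);o[:,:560]=y;o[:220,560:]=z;cv2.imwrite('pics/c1.png',o[:,:,::-1])
E
```

```text
[234.8983 228.7966] 59
[221.1087 185.1087] 46
[ 0.5302  0.0771 -0.3286] [-18.8276  22.593   53.7173] [ 0.1 -0.1 -0.1  0.2  0.7  0.3 -0.5  0.5  0.  -0.6  1.2 -1.8  0.6 -0.1
 -0.9 -1.3]
stand [0.5302 0.0771 0.    ]
mirror [0.4924 0.09   0.075 ]
mirror_bar [0.6234 0.0453 0.1326]
index_tip [0.5752 0.1495 0.1556]
index [0.4924 0.09   0.075 ]
[[ 0.2311  0.9391  0.2544  0.0575]
 [ 0.9729 -0.2233 -0.0597  0.5256]
 [ 0.0008  0.2613 -0.9653  0.3732]
 [ 0.      0.      0.      1.    ]] [[-0.9728  0.2317 -0.    ]
 [ 0.2317  0.9728 -0.0001]
 [-0.     -0.0001 -1.    ]] [[333.5809   0.     260.8068]
 [  0.     333.5809 186.2752]
 [  0.       0.       1.    ]]
```

View pics/c1.png

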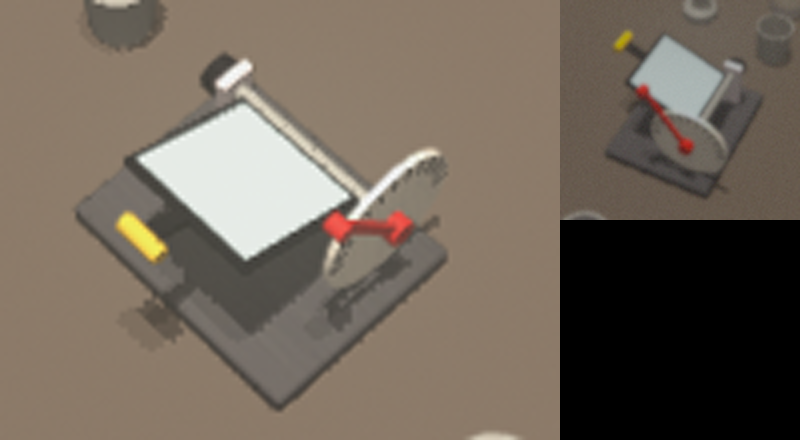

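The 4x crop shows the bar at crop pixel (142,237), the red tip at (337,226) and its hub at (400,228). Base corners are at (80,212), (280,408) and (445,255). I'll refit using these corners and the hub.

```bash
cat >> h.py <<'E'
_p=pts
def pts(v):
    d=_p(v);x,y,w=v[:3];R=np.array([[np.cos(w),-np.sin(w),0],[np.sin(w),np.cos(w),0],[0,0,1]])
    for k,p in {'hub':[-.04,.084,.075],'pp':[.08,.1,.016],'pm':[.08,-.1,.016],'mp':[-.08,.1,.016],'mm':[-.08,-.1,.016]}.items(): d[k]=np.array([x,y,0])+R@np.array(p)
    return d
def go(P,yawdeg_tooly=None):
    "tool-frame shift (mm) to put TCP at P, from measured pose"
    s=env.get_state();return s['ee_rot'].T@(np.array(P)-s['position'])*1000
E
python3 - <<'E'
from h import *
np.set_printoptions(precision=4,suppress=True)
a=snap('scene');b=snap('side')
O=[(a,'mirror_bar',[234.9,228.8],1),(b,'mirror_bar',[221.1,185.1],1),(a,'index_tip',[284.,226.2],1),(b,'index_tip',[231.5,210.5],1),(a,'hub',[300,227],1),(b,'hub',[252.5,237.5],1),
(a,'pm',[220,223],1),(a,'pp',[270,272],1),(a,'mp',[311.2,234],1),(b,'pp',[214,241.5],1),(b,'mp',[262.5,261.5],1),(b,'mm',[291,211.5],1)]
r=fit(O,[.525,.074,-.3,.35,.8]);v=r.x;print(v[:3],np.degrees(v[2:]));print(r.fun.reshape(-1,2).round(1).tolist())
for k,p in pts(v).items():print(k,p)
yv=np.array([-np.sin(v[2]),np.cos(v[2])]);e=env.get_state()['ee_rot'][:2,1];print('yaw needed tool deg',-np.degrees(np.arctan2(yv[1],yv[0])-np.arctan2(e[1],e[0])))
P=pts(v)['mirror_bar'];print(go(P+[0,0,.15]), go(P+[0,0,.006]))
E
```

```text
[ 0.5309  0.0787 -0.3214] [-18.4177  23.3917  53.6368]
[[1.0, -0.0], [-0.4, 0.3], [0.2, -0.1], [-0.3, -0.2], [-0.7, 0.1], [-0.4, 1.3], [-2.7, -1.0], [-0.0, -0.6], [1.2, -1.9], [-3.3, -1.1], [0.3, 0.6], [0.1, -0.1]]
stand [0.5309 0.0787 0.    ]
mirror [0.493  0.0913 0.075 ]
mirror_bar [0.6236 0.0478 0.1346]
index_tip [0.5755 0.1513 0.1555]
index [0.493  0.0913 0.075 ]
hub [0.5195 0.171  0.075 ]
pp [0.6384 0.1483 0.016 ]
pm [ 0.5752 -0.0415  0.016 ]
mp [0.4866 0.1988 0.016 ]
mm [0.4234 0.0091 0.016 ]
yaw needed tool deg 5.019074780793384
[-595.558  -333.973   -28.2579] [-595.5559 -333.9652  115.7421]
```

apply_moves(commands=[{"translation": [-43, -24, -2], "yaw": 0.4}, {"translation": [-85, -48, -4], "yaw": 0.8}, {"translation": [-128, -72, -6], "yaw": 1.2}, {"translation": [-170, -95, -8], "yaw": 1.6}, {"translation": [-213, -119, -10], "yaw": 2}, {"translation": [-255, -143, -12], "yaw": 2.4}, {"translation": [-298, -167, -14], "yaw": 2.8}, {"translation": [-340, -191, -16], "yaw": 3.2}, {"translation": [-383, -215, -18], "yaw": 3.6}, {"translation": [-425, -238, -20], "yaw": 4}, {"translation": [-468, -262, -22], "yaw": 4.4}, {"translation": [-510, -286, -24], "yaw": 4.7}, {"translation": [-553, -310, -26], "yaw": 5}, {"translation": [-596, -334, -28], "yaw": 5}, {"translation": [-596, -334, -28], "yaw": 5}, {"translation": [-596, -334, -28], "yaw": 5}, {"translation": [-596, -334, -28], "yaw": 5}], fingers=1, newtons=30)

```text
time: 3.45
position: [0.6236, 0.0481, 0.2843]
ee_rot: [[-0.949, 0.315, -0.0], [0.315, 0.949, 0.0], [0.001, 0.0, -1.0]]
wrist_force: [-0.3, -0.3, 0.4]
opening: 1.0
grasp_force: 0.0
```

```bash
python3 - <<'E'
from h import *
np.set_printoptions(precision=4,suppress=True)
w=snap('wrist','w1.png');s=env.get_state();print(s['position'],s['ee_rot'],s['wrist_force'],s['time'],s['q'])
v=[.5309,.0787,-.3214,*np.radians([23.39,53.64])]
for k,p in pts(v).items():print(k,proj(w,p)[0].round(1),pl(w,k)[0] if k in('mirror_bar','index_tip','stand','mirror','index') else '')
E
```

```text
[0.6234 0.0485 0.2847] [[-0.9492  0.3146  0.0001]
 [ 0.3146  0.9492  0.0002]
 [-0.0001  0.0002 -1.    ]] [-0.569   0.0233  0.3343] 3.5 [0.0775 0.3265 0.2753 1.5195 0.0002 0.3976]
stand [260.6  67.1] [259.8  66.7]
mirror [260.7  12.3] [255.6  11.4]
mirror_bar [260.6 179. ] [255.4 179.6]
index_tip [379.   77.8] [371.9  78.2]
index [260.7  12.3] None
hub [355.3  12.5] 
pp [347.3 139.5] 
pm [173.8 139.3] 
mp [358.  -16.4] 
mm [163.4 -16.8]
```

View pics/w1.png

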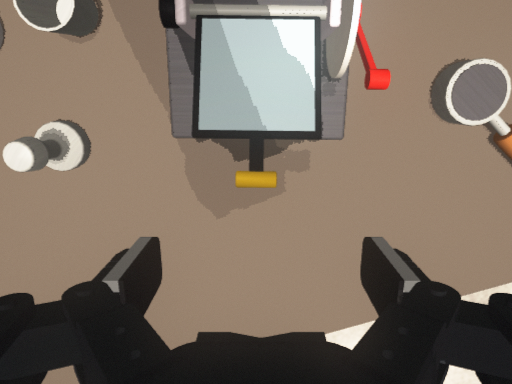

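The wrist view shows the bar at (256,179), square to the fingers, the red knob at (377,78), and base corners at (172,138) and (345,139). The predictions are about 2–4 px too far right, so the bar is about 2–3 mm toward tool −y. I'll refit with this view.

```bash
cat >> h.py <<'E'
def base():
    a=snap('scene');b=snap('side')
    return a,b,[(a,'index_tip',[284.,226.2],1),(b,'index_tip',[231.5,210.5],1),(a,'hub',[300,227],1),(b,'hub',[252.5,237.5],1),
(a,'pp',[270,272],.7),(a,'mp',[311.2,234],.7),(b,'mp',[262.5,261.5],.7),(b,'mm',[291,211.5],.7)]
E
python3 - <<'E'
from h import *
np.set_printoptions(precision=4,suppress=True)
a,b,O=base();w=snap('wrist')
y,n=col(w,12,35,(230,285,165,195));print(y,n)
rd,n=col(w,0,4,(366,392,66,92));rd2,n2=col(w,175,180,(366,392,66,92)) if 0 else (rd,n);print(rd,n)
W=[(w,'mirror_bar',y,1),(w,'index_tip',[378,78.3],1),(w,'pp',[345,139],1),(w,'pm',[172,138],1)]
A=[(a,'mirror_bar',[234.9,228.8],1),(b,'mirror_bar',[221.1,185.1],1)]
for o in (O+A+W,):
    r=fit(o,[.53,.078,-.3,.35,.8]);v=r.x;print(v,np.degrees(v[2:]));print(r.fun.reshape(-1,2).round(1).tolist())
P=pts(v)['mirror_bar'];print(P,go(P+[0,0,.003]))
E
```

```text
[255.1525 178.5085] 649
[377.3858  77.9181] 464
[ 0.5302  0.0778 -0.3349  0.394   0.9412] [-19.191   22.5717  53.9265]
[[-0.3, -0.4], [-0.2, -0.7], [-1.0, 0.1], [-0.6, 1.0], [-0.6, -0.6], [0.7, -1.2], [-0.0, 0.3], [0.4, 0.1], [0.2, -0.2], [-0.0, 0.3], [2.3, 0.0], [-1.1, -0.3], [0.2, 1.1], [-0.3, -0.6]]
[0.6233 0.0454 0.1326] [ -0.2862  -2.6973 148.9641]
```

apply_moves(commands=[{"translation": [0, -2.5, 40], "yaw": 0.8}, {"translation": [0, -2.5, 80], "yaw": 0.8}, {"translation": [0, -2.5, 115], "yaw": 0.8}, {"translation": [0, -2.5, 138], "yaw": 0.8}, {"translation": [0, -2.5, 149], "yaw": 0.8}, {"translation": [0, -2.5, 149], "yaw": 0.8}])

```text
time: 4.5
position: [0.6224, 0.0454, 0.1339]
ee_rot: [[-0.944, 0.329, -0.003], [0.329, 0.944, -0.0], [0.002, -0.001, -1.0]]
wrist_force: [-0.1, -0.2, 0.3]
opening: 1.0
grasp_force: 0.0
```

apply_moves(commands=[{"translation": [0, 0, 0], "yaw": 0}, {"translation": [0, 0, 0], "yaw": 0}, {"translation": [0, 0, 0], "yaw": 0}, {"translation": [0, 0, 0], "yaw": 0}, {"translation": [0, 0, 0], "yaw": 0}, {"translation": [0, 0, 0], "yaw": 0}, {"translation": [0, 0, 0], "yaw": 0}, {"translation": [0, 0, 0], "yaw": 0}], fingers=0, newtons=35)

```text
time: 5.3
position: [0.6236, 0.0438, 0.1366]
ee_rot: [[-0.944, 0.33, 0.002], [0.33, 0.944, -0.003], [-0.003, -0.002, -1.0]]
wrist_force: [-1.0, -6.3, 3.7]
opening: 0.389
grasp_force: 36.6
```

```bash
python3 - <<'E'
from h import *
np.set_printoptions(precision=4,suppress=True)
s=env.get_state();print(s['position'],s['ee_rot'][:2,1],s['wrist_force'],s['opening'],s['grasp_force'],s['time'])
w=snap('wrist','w2.png')
print(col(w,12,35,(150,400,100,384)))
# arc in tool axes, hinge at 150mm: from a0 to targets
R=s['ee_rot'];u=np.array([np.cos(-.335),np.sin(-.335),0]);z=np.array([0,0,1])
a0=np.radians(22.6)
for d in list(np.arange(25,56,3))+[54,56]:
    t=np.radians(d);D=150*((np.cos(t)-np.cos(a0))*u+(np.sin(t)-np.sin(a0))*z);print(d,(R.T@D).round(1))
E
```

```text
[0.6236 0.0438 0.1366] [0.3299 0.944 ] [-0.9525 -6.2751  3.6857] 0.3885354283471899 36.58206403255463 5.3
(array([260.6846, 262.3324]), np.int64(2876))
25 [ 2.5 -0.  -5.8]
28 [  6.   -0.  -12.8]
31 [  9.9  -0.1 -19.6]
34 [ 14.1  -0.1 -26.3]
37 [ 18.6  -0.1 -32.7]
40 [ 23.5  -0.1 -38.8]
43 [ 28.7  -0.1 -44.7]
46 [ 34.2  -0.2 -50.3]
49 [ 39.9  -0.2 -55.7]
52 [ 46.   -0.2 -60.7]
55 [ 52.3  -0.2 -65.4]
54 [ 50.1  -0.2 -63.8]
56 [ 54.4  -0.2 -66.9]
```

View pics/w2.png

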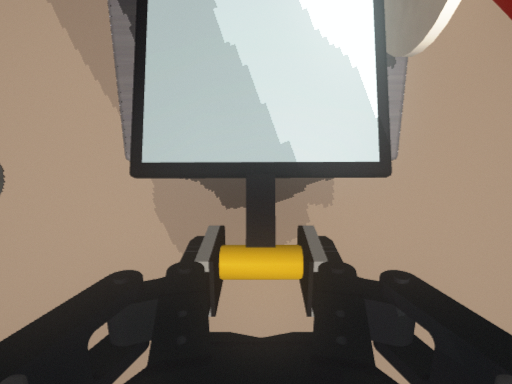

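The bar (261,262) is centred between the pads, and opening 0.389 is about 33 mm, so it's gripped. I'll carry it along the arc to about 54°.

apply_moves(commands=[{"translation": [2.5, -1, -5.8], "yaw": 0}, {"translation": [6, -1.5, -12.8], "yaw": 0}, {"translation": [9.9, -1.5, -19.6], "yaw": 0}, {"translation": [14.1, -1.5, -26.3], "yaw": 0}, {"translation": [18.6, -1.5, -32.7], "yaw": 0}, {"translation": [23.5, -1.5, -38.8], "yaw": 0}, {"translation": [28.7, -1.5, -44.7], "yaw": 0}, {"translation": [34.2, -1.5, -50.3], "yaw": 0}, {"translation": [39.9, -1.5, -55.7], "yaw": 0}, {"translation": [46, -1.5, -60.7], "yaw": 0}, {"translation": [50, -1.5, -64], "yaw": 0}, {"translation": [50, -1.5, -64], "yaw": 0}, {"translation": [50, -1.5, -64], "yaw": 0}, {"translation": [50, -1.5, -64], "yaw": 0}])

```text
time: 6.75
position: [0.5758, 0.0602, 0.2002]
ee_rot: [[-0.944, 0.329, 0.001], [0.329, 0.944, -0.0], [-0.001, 0.0, -1.0]]
wrist_force: [0.6, -2.6, 5.1]
opening: 0.391
grasp_force: 36.8
```

```bash
python3 - <<'E'
from h import *
np.set_printoptions(precision=4,suppress=True)
s=env.get_state();print(s['position'],s['wrist_force'],s['opening'],s['grasp_force'],s['time'])
a=snap('scene');b=snap('side','d3.png');w=snap('wrist')
for n,q in(('a',a),('b',b),('w',w)):
    print(n,[(t,pl(q,t)) for t in('mirror_bar','index_tip')])
o=np.zeros((440,800,3),np.uint8);o[:,:400]=cv2.resize(a['img'][170:280,220:320],(400,440),interpolation=2);o[:,400:]=cv2.resize(b['img'][165:275,190:290],(400,440),interpolation=2);cv2.imwrite('pics/c3.png',o[:,:,::-1])
E
```

```text
[0.5758 0.0602 0.2002] [ 0.6272 -2.5921  5.1419] 0.39063558247638763 36.76800012588501 6.75
a [('mirror_bar', (array([251.5, 205. ]), 0.58)), ('index_tip', (array([281.3, 226.2]), 0.43))]
b [('mirror_bar', (array([230.8, 174.5]), 0.85)), ('index_tip', (array([232.5, 210.5]), 0.63))]
w [('mirror_bar', (array([260.7, 269.1]), 0.89)), ('index_tip', (array([424.6, 170.7]), 0.94))]
```

View pics/c3.png

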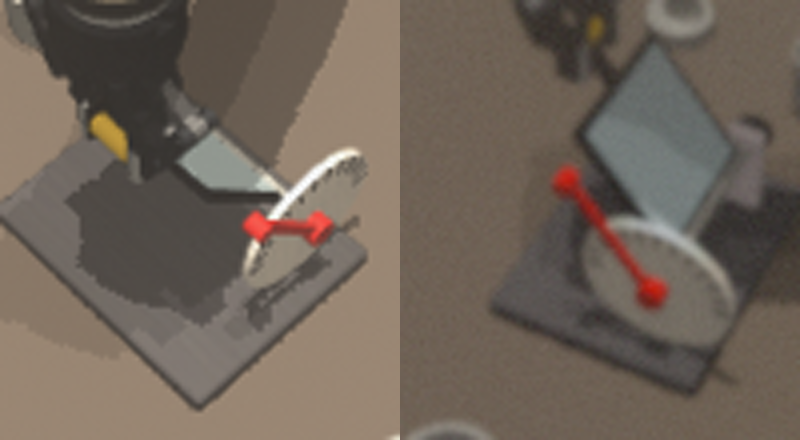

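In the side crop the mirror's edge (745,150)→(655,40) is nearly parallel to the red arm (653,292)→(568,181). The chord the gripper travelled gives an end angle of about 54.2°. Now I'll release, back off and wait.

apply_moves(commands=[{"translation": [0, 0, 0], "yaw": 0}, {"translation": [0, 0, 0], "yaw": 0}, {"translation": [0, 0, 0], "yaw": 0}, {"translation": [0, 0, 0], "yaw": 0}, {"translation": [0, 0, 0], "yaw": 0}, {"translation": [0, 0, 0], "yaw": 0}, {"translation": [0, 0, -20], "yaw": 0}, {"translation": [0, 0, -50], "yaw": 0}, {"translation": [0, 0, -90], "yaw": 0}, {"translation": [0, 0, -100], "yaw": 0}, {"translation": [0, 0, -100], "yaw": 0}, {"translation": [0, 0, -100], "yaw": 0}], fingers=1)

```text
time: 8.4
position: [0.5754, 0.0604, 0.2982]
ee_rot: [[-0.944, 0.329, -0.001], [0.329, 0.944, -0.0], [0.001, -0.0, -1.0]]
wrist_force: [0.7, 0.2, -0.5]
opening: 0.997
grasp_force: 0.0
```

```bash
python3 - <<'E'
from h import *
np.set_printoptions(precision=4,suppress=True)
a,b,O=base();w=snap('wrist','w4.png');s=env.get_state();print(s['position'],s['wrist_force'],s['opening'],s['time'])
for n,q in(('b',b),('w',w)):
    print(n,[(t,pl(q,t)) for t in('mirror_bar','index_tip')])
y,n=col(w,12,35,(200,310,100,300));k,m=col(w,0,4,(330,512,0,384));print(y,n,k,m)
ys,ns=col(b,22,35,(205,260,150,200));print(ys,ns);O+=[(w,'mirror_bar',y,1),(w,'index_tip',pl(w,'index_tip')[0],1)]
if ns>15:O.append((b,'mirror_bar',ys,1))
r=fit(O,[.53,.078,-.335,.94,.94]);v=r.x;print(v,np.degrees(v[2:]));print(r.fun.reshape(-1,2).round(1).tolist())
print(pts(v)['mirror_bar'])
E
```

```text
[0.575  0.0603 0.2975] [ 0.1904  0.4527 -0.4618] 1.0022868827797697 8.55
b [('mirror_bar', (array([233.4, 175.2]), 0.76)), ('index_tip', (array([231.2, 210.5]), 0.68))]
w [('mirror_bar', (array([261.8, 198. ]), 0.57)), ('index_tip', (array([363.5, 144.7]), 0.71))]
[261.0255 200.8321] 941 [365.4184 131.2985] 717
[235.1765 174.2353] 17
[ 0.5281  0.0762 -0.332   0.8904  0.9166] [-19.0246  51.0161  52.5151]
[[-1.0, -0.6], [0.2, -0.9], [-1.2, -0.9], [0.4, 0.6], [-0.7, -1.3], [0.5, -1.9], [0.7, -0.0], [0.9, -0.2], [-0.3, 0.1], [3.3, 0.7], [0.3, 0.2]]
[0.5795 0.0585 0.1916]
```

View pics/w4.png

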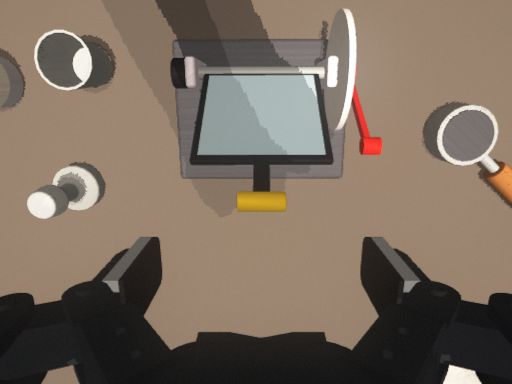

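The mirror stands by itself, with the bar at (261,201) and the red knob at (371,146), which the network placed 7 px off. I'll refit with my reading of the knob and the base corners.

```bash
python3 - <<'E'
from h import *
np.set_printoptions(precision=4,suppress=True)
a,b,O=base();w=snap('wrist')
kn,m=col(w,0,4,(360,384,136,156));print(kn,m)
ya,na=col(a,22,35,(225,275,180,225));print(ya,na)
W=[(w,'mirror_bar',[261,200.8],1),(w,'index_tip',[371,146],1),(b,'mirror_bar',[235,174.3],.7),(w,'pp',[343,177],1),(w,'pm',[182,178],1)]
for o in (O+W,O[:4]+W):
    r=fit(o,[.53,.078,-.335,.94,.94]);v=r.x;print(v,np.degrees(v[2:]));print(r.fun.reshape(-1,2).round(1).tolist())
P=pts(v)['mirror_bar'];print(P,go(P))
E
```

```text
[370.2036 144.8602] 329
[nan nan] 0
[ 0.5304  0.0779 -0.3338  0.8964  0.9299] [-19.1228  51.3582  53.2766]
[[-0.5, 0.1], [-0.5, -0.6], [-1.0, 0.2], [-0.6, 1.1], [-0.6, -0.6], [0.7, -1.2], [-0.0, 0.3], [0.4, 0.1], [2.6, -0.0], [-1.9, -0.8], [-0.2, 0.3], [0.3, 0.8], [-0.8, -0.1]]
[ 0.5301  0.0779 -0.3333  0.8937  0.9265] [-19.0981  51.203   53.0823]
[[-0.5, 0.1], [-0.5, -0.5], [-0.9, 0.1], [-0.5, 1.1], [2.5, -0.0], [-2.1, -0.9], [-0.2, 0.3], [0.3, 0.6], [-0.8, -0.2]]
[0.5812 0.0603 0.1919] [ -5.3767   1.7553 107.2827]h.py:28: RuntimeWarning: Mean of empty slice.
  r,c=np.nonzero(m); k=(c>box[0])&(c<box[1])&(r>box[2])&(r<box[3]); return np.array([c[k].mean(),r[k].mean()]),k.sum()
  ret = ret.dtype.type(ret / rcount)
```

The angles agree to about 2° (mirror 51–54°, arm 53–54°). Next, the push: with the fingers shut, I'll come down over the bar and creep on from there. The contact height also gives a touch reading of the angle.

apply_moves(commands=[{"translation": [-3, 0, 20], "yaw": 0}, {"translation": [-3, 0, 40], "yaw": 0}, {"translation": [-3, 0, 55], "yaw": 0}, {"translation": [-3, 0, 60], "yaw": 0}, {"translation": [-3, 0, 60], "yaw": 0}, {"translation": [-3, 0, 60], "yaw": 0}, {"translation": [-3, 0, 60], "yaw": 0}, {"translation": [-3, 0, 60], "yaw": 0}, {"translation": [-3, 0, 60], "yaw": 0}, {"translation": [-3, 0, 60], "yaw": 0}], fingers=0, newtons=20)

```text
time: 9.95
position: [0.5784, 0.0594, 0.2396]
ee_rot: [[-0.944, 0.329, 0.0], [0.329, 0.944, 0.0], [-0.0, 0.0, -1.0]]
wrist_force: [0.6, -0.3, 0.4]
opening: -0.006
grasp_force: 0.0
```

apply_moves(commands=[{"translation": [0, 0, 1], "yaw": 0}, {"translation": [0, 0, 2], "yaw": 0}, {"translation": [0, 0, 3], "yaw": 0}, {"translation": [0, 0, 4], "yaw": 0}, {"translation": [0, 0, 4], "yaw": 0}, {"translation": [0, 0, 4], "yaw": 0}])

```text
time: 10.55
position: [0.5783, 0.0594, 0.2352]
ee_rot: [[-0.944, 0.329, -0.0], [0.329, 0.944, -0.0], [0.0, -0.0, -1.0]]
wrist_force: [0.3, 0.3, -0.1]
opening: 0.001
grasp_force: 0.0
```

```bash
python3 - <<'E'
from h import *
np.set_printoptions(precision=4,suppress=True)
for i in range(3):
    s=env.get_state();print(s['position'],s['wrist_force'],s['wrist_torque'],s['opening'],s['time']);w=snap('wrist')
cv2.imwrite('pics/w5.png',w['img'][:,:,::-1])
E
```

```text
[0.5783 0.0594 0.2352] [ 0.339   0.2902 -0.1056] [-0.0307 -0.0225 -0.0392] 0.0009165813078947865 10.55
[0.5783 0.0594 0.2353] [ 0.8638 -0.5718 -0.7507] [0.0172 0.0338 0.051 ] 0.0045499805200890486 10.6
[0.5784 0.0594 0.2353] [0.7913 0.0942 0.2779] [-0.0573  0.0301 -0.043 ] 0.005551712464072023 10.65
```

View pics/w5.png

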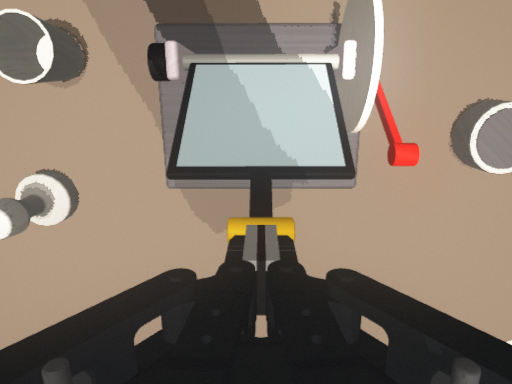

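The shut fingertips sit just above the bar's middle at (261,227), not touching yet. Force noise is about 0.5 N.

apply_moves(commands=[{"translation": [0, 0, 1], "yaw": 0}, {"translation": [0, 0, 2], "yaw": 0}, {"translation": [0, 0, 2], "yaw": 0}, {"translation": [0, 0, 2], "yaw": 0}])

```text
time: 11.1
position: [0.5783, 0.0594, 0.2332]
ee_rot: [[-0.944, 0.329, -0.0], [0.329, 0.944, -0.0], [0.0, -0.0, -1.0]]
wrist_force: [0.6, 0.1, 0.5]
opening: 0.003
grasp_force: 0.0
```

apply_moves(commands=[{"translation": [0, 0, 1], "yaw": 0}, {"translation": [0, 0, 1], "yaw": 0}, {"translation": [0, 0, 1], "yaw": 0}])

```text
time: 11.4
position: [0.5783, 0.0594, 0.2323]
ee_rot: [[-0.944, 0.329, -0.0], [0.329, 0.944, -0.0], [0.0, -0.0, -1.0]]
wrist_force: [0.2, 0.8, 0.4]
opening: -0.003
grasp_force: 0.0
```

apply_moves(commands=[{"translation": [0, 0, 0.5], "yaw": 0}, {"translation": [0, 0, 0.5], "yaw": 0}, {"translation": [0, 0, 0.5], "yaw": 0}])

```text
time: 11.7
position: [0.5784, 0.0594, 0.2318]
ee_rot: [[-0.944, 0.329, 0.0], [0.329, 0.944, 0.0], [-0.0, 0.0, -1.0]]
wrist_force: [-0.4, -0.1, 0.4]
opening: -0.001
grasp_force: 0.0
```

apply_moves(commands=[{"translation": [0, 0, 0.5], "yaw": 0}, {"translation": [0, 0, 1], "yaw": 0}, {"translation": [0, 0, 1], "yaw": 0}, {"translation": [0, 0, 1], "yaw": 0}])

```text
time: 12.1
position: [0.5784, 0.0594, 0.2308]
ee_rot: [[-0.944, 0.329, -0.0], [0.329, 0.944, -0.0], [0.0, -0.0, -1.0]]
wrist_force: [0.4, 0.2, 0.6]
opening: -0.001
grasp_force: 0.0
```

apply_moves(commands=[{"translation": [0, 0, 0.5], "yaw": 0}, {"translation": [0, 0, 0.5], "yaw": 0}, {"translation": [0, 0, 0.5], "yaw": 0}])

```text
time: 12.4
position: [0.5783, 0.0594, 0.2303]
ee_rot: [[-0.944, 0.329, -0.0], [0.329, 0.944, 0.0], [0.0, 0.0, -1.0]]
wrist_force: [-0.3, 0.1, -0.2]
opening: 0.0
grasp_force: 0.0
```

apply_moves(commands=[{"translation": [0, 0, 0.5], "yaw": 0}, {"translation": [0, 0, 0.5], "yaw": 0}, {"translation": [0, 0, 0.5], "yaw": 0}])

```text
time: 12.7
position: [0.5783, 0.0594, 0.2298]
ee_rot: [[-0.944, 0.329, -0.0], [0.329, 0.944, -0.0], [0.0, -0.0, -1.0]]
wrist_force: [0.7, 1.1, -0.0]
opening: -0.002
grasp_force: 0.0
```

apply_moves(commands=[{"translation": [0, 0, 0.4], "yaw": 0}, {"translation": [0, 0, 0.4], "yaw": 0}, {"translation": [0, 0, 0.4], "yaw": 0}])

```text
time: 13.0
position: [0.5784, 0.0594, 0.2294]
ee_rot: [[-0.944, 0.329, 0.0], [0.329, 0.944, 0.0], [-0.0, 0.0, -1.0]]
wrist_force: [-0.3, 0.4, -0.2]
opening: -0.001
grasp_force: 0.0
```

apply_moves(commands=[{"translation": [0, 0, 0.4], "yaw": 0}, {"translation": [0, 0, 0.4], "yaw": 0}, {"translation": [0, 0, 0.4], "yaw": 0}])

```text
time: 13.3
position: [0.5784, 0.0594, 0.229]
ee_rot: [[-0.944, 0.329, 0.0], [0.329, 0.944, 0.0], [-0.0, 0.0, -1.0]]
wrist_force: [0.0, 0.6, 0.4]
opening: 0.001
grasp_force: 0.0
```

```bash
cat > f.py <<'E'
from h import *
np.set_printoptions(precision=4,suppress=True)
F=[]
for i in range(5):
    F.append(env.get_state()['wrist_force']); snap('side')
s=env.get_state();print(s['position'],np.mean(F,0),np.std(F,0),s['time'])
E
python3 f.py
```

```text
[0.5784 0.0594 0.229 ] [-0.036  -0.0095  0.0986] [0.448  0.4786 0.3648] 13.55
```

apply_moves(commands=[{"translation": [0, 0, 0.4], "yaw": 0}, {"translation": [0, 0, 0.4], "yaw": 0}, {"translation": [0, 0, 0.4], "yaw": 0}])

```text
time: 13.85
position: [0.5784, 0.0594, 0.2286]
ee_rot: [[-0.944, 0.329, -0.0], [0.329, 0.944, -0.0], [0.0, -0.0, -1.0]]
wrist_force: [-0.3, 1.1, 0.2]
opening: 0.002
grasp_force: 0.0
```

apply_moves(commands=[{"translation": [0, 0, 0.4], "yaw": 0}, {"translation": [0, 0, 0.4], "yaw": 0}, {"translation": [0, 0, 0.4], "yaw": 0}])

```text
time: 14.15
position: [0.5784, 0.0594, 0.2282]
ee_rot: [[-0.944, 0.329, -0.0], [0.329, 0.944, 0.0], [0.0, 0.0, -1.0]]
wrist_force: [0.2, 0.0, 1.0]
opening: 0.005
grasp_force: 0.0
```

apply_moves(commands=[{"translation": [0, 0, 0.3], "yaw": 0}, {"translation": [0, 0, 0.3], "yaw": 0}, {"translation": [0, 0, 0.3], "yaw": 0}])

```text
time: 14.45
position: [0.5783, 0.0594, 0.2279]
ee_rot: [[-0.944, 0.329, -0.0], [0.329, 0.944, -0.0], [0.0, -0.0, -1.0]]
wrist_force: [0.2, 0.2, -0.2]
opening: -0.001
grasp_force: 0.0
```

```bash
python3 f.py
```

```text
[0.5784 0.0594 0.2279] [-0.1028 -0.0351 -0.1272] [0.3463 0.5367 0.3719] 14.7
```

apply_moves(commands=[{"translation": [0, 0, 0.4], "yaw": 0}, {"translation": [0, 0, 0.4], "yaw": 0}, {"translation": [0, 0, 0.4], "yaw": 0}])

```text
time: 15.0
position: [0.5784, 0.0594, 0.2275]
ee_rot: [[-0.944, 0.329, 0.0], [0.329, 0.944, -0.0], [-0.0, -0.0, -1.0]]
wrist_force: [0.5, -0.1, 1.0]
opening: 0.001
grasp_force: 0.0
```

apply_moves(commands=[{"translation": [0, 0, 0.4], "yaw": 0}, {"translation": [0, 0, 0.4], "yaw": 0}, {"translation": [0, 0, 0.4], "yaw": 0}])

```text
time: 15.3
position: [0.5784, 0.0594, 0.2271]
ee_rot: [[-0.944, 0.329, 0.0], [0.329, 0.944, 0.0], [0.0, 0.0, -1.0]]
wrist_force: [0.5, 0.4, -0.0]
opening: 0.0
grasp_force: 0.0
```

```bash
python3 f.py
```

```text
[0.5784 0.0594 0.2271] [-0.0834  0.3513 -0.151 ] [0.3387 0.2787 0.5574] 15.55
```

apply_moves(commands=[{"translation": [0, 0, 0.4], "yaw": 0}, {"translation": [0, 0, 0.4], "yaw": 0}, {"translation": [0, 0, 0.4], "yaw": 0}])

```text
time: 15.85
position: [0.5784, 0.0594, 0.2267]
ee_rot: [[-0.944, 0.329, -0.0], [0.329, 0.944, 0.0], [0.0, 0.0, -1.0]]
wrist_force: [0.7, -0.2, -0.4]
opening: -0.0
grasp_force: 0.0
```

apply_moves(commands=[{"translation": [0, 0, 0.4], "yaw": 0}, {"translation": [0, 0, 0.4], "yaw": 0}, {"translation": [0, 0, 0.4], "yaw": 0}])

```text
time: 16.15
position: [0.5783, 0.0594, 0.2263]
ee_rot: [[-0.944, 0.329, -0.0], [0.329, 0.944, -0.0], [0.0, -0.0, -1.0]]
wrist_force: [-0.3, -0.1, -0.1]
opening: 0.002
grasp_force: 0.0
```

```bash
python3 f.py
```

```text
[0.5784 0.0594 0.2263] [-0.031  -0.1412  0.2468] [0.5459 0.4774 0.333 ] 16.4
```

apply_moves(commands=[{"translation": [0, 0, 0.4], "yaw": 0}, {"translation": [0, 0, 0.4], "yaw": 0}])

```text
time: 16.6
position: [0.5783, 0.0594, 0.2258]
ee_rot: [[-0.944, 0.329, -0.0], [0.329, 0.944, -0.0], [0.0, -0.0, -1.0]]
wrist_force: [-0.5, -0.4, 0.1]
opening: -0.0
grasp_force: 0.0
```

apply_moves(commands=[{"translation": [0, 0, 0.4], "yaw": 0}, {"translation": [0, 0, 0.4], "yaw": 0}])

```text
time: 16.8
position: [0.5783, 0.0594, 0.2254]
ee_rot: [[-0.944, 0.329, -0.0], [0.329, 0.944, -0.0], [0.0, -0.0, -1.0]]
wrist_force: [-0.7, -0.1, 0.2]
opening: 0.002
grasp_force: 0.0
```

```bash
python3 f.py
```

```text
[0.5784 0.0594 0.2255] [0.0674 0.1116 0.1288] [0.5118 0.402  0.493 ] 17.05
```

apply_moves(commands=[{"translation": [0, 0, 0.4], "yaw": 0}, {"translation": [0, 0, 0.4], "yaw": 0}])

```text
time: 17.25
position: [0.5784, 0.0594, 0.2251]
ee_rot: [[-0.944, 0.329, -0.0], [0.329, 0.944, -0.0], [0.0, -0.0, -1.0]]
wrist_force: [0.1, 0.2, -0.3]
opening: -0.004
grasp_force: 0.0
```

apply_moves(commands=[{"translation": [0, 0, 0.4], "yaw": 0}, {"translation": [0, 0, 0.4], "yaw": 0}])

```text
time: 17.45
position: [0.5784, 0.0594, 0.2248]
ee_rot: [[-0.944, 0.329, 0.0], [0.329, 0.944, 0.0], [-0.0, 0.0, -1.0]]
wrist_force: [-0.9, -0.1, -0.4]
opening: -0.001
grasp_force: 0.1
```

```bash
python3 f.py
```

```text
[0.5784 0.0594 0.2248] [-0.0959 -0.3284  0.2615] [0.6179 0.3463 0.4584] 17.7
```

apply_moves(commands=[{"translation": [0, 0, 0.3], "yaw": 0}, {"translation": [0, 0, 0.3], "yaw": 0}])

```text
time: 17.9
position: [0.5784, 0.0594, 0.2247]
ee_rot: [[-0.944, 0.329, 0.0], [0.329, 0.944, 0.0], [-0.0, 0.0, -1.0]]
wrist_force: [0.4, -0.5, 2.1]
opening: 0.001
grasp_force: 1.1
```

```bash
python3 f.py
```

```text
[0.5784 0.0594 0.2246] [-0.6522 -0.0525  2.8322] [0.6558 0.427  0.4562] 18.15
```

Contact is at TCP z 0.2247, so the bar is at about z 0.193 and the mirror at about 52°. The push reached 2–2.8 N. I'll ease back toward 2 N for a moment, then retreat.

apply_moves(commands=[{"translation": [0, 0, -0.1], "yaw": 0}, {"translation": [0, 0, -0.1], "yaw": 0}, {"translation": [0, 0, -0.1], "yaw": 0}])

```text
time: 18.45
position: [0.5784, 0.0594, 0.2246]
ee_rot: [[-0.944, 0.329, 0.0], [0.329, 0.944, 0.0], [-0.0, 0.0, -1.0]]
wrist_force: [-2.4, 0.5, 3.4]
opening: -0.001
grasp_force: 1.9
```

```bash
python3 f.py
```

```text
[0.5784 0.0594 0.2246] [-1.0828  0.6616  3.721 ] [0.784  0.4531 0.412 ] 18.7
```

apply_moves(commands=[{"translation": [0, 0, -5], "yaw": 0}, {"translation": [0, 0, -30], "yaw": 0}, {"translation": [0, 0, -70], "yaw": 0}, {"translation": [0, 0, -73], "yaw": 0}, {"translation": [3, 0, -73], "yaw": 0}, {"translation": [3, 0, -73], "yaw": 0}, {"translation": [3, 0, -73], "yaw": 0}], fingers=1)

```text
time: 19.4
position: [0.575, 0.0604, 0.2961]
ee_rot: [[-0.944, 0.329, -0.002], [0.329, 0.944, -0.0], [0.002, -0.001, -1.0]]
wrist_force: [-0.5, -0.1, 0.5]
opening: 0.999
grasp_force: 0.0
```

```bash
python3 - <<'E'
from h import *
np.set_printoptions(precision=4,suppress=True)
a,b,O=base();w=snap('wrist','w9.png');s=env.get_state();print(s['position'],s['wrist_force'],s['time'])
y,n=col(w,12,35,(200,310,100,300));kn,m=col(w,0,4,(360,384,136,156));print(y,n,kn,m)
yb,nb=col(b,22,35,(205,260,150,200));print(yb,nb)
W=[(w,'mirror_bar',y,1),(w,'index_tip',kn+[.8,1],1),(w,'pp',[343,177],1),(w,'pm',[182,178],1),(b,'mirror_bar',yb,1)]
r=fit(O+W,[.53,.078,-.335,.94,.94]);v=r.x;print(v,np.degrees(v[2:]))
cv2.imwrite('pics/c9.png',cv2.resize(b['img'][150:275,190:310],(576,600),interpolation=2)[:,:,::-1])
E
```

```text
[0.5752 0.0604 0.2966] [-0.202  -0.8488  0.2639] 19.55
[261.0225 201.3882] 979 [371.0722 145.5134] 374
[236.     173.3846] 13
[ 0.5295  0.0779 -0.3365  0.9     0.9276] [-19.2826  51.5682  53.1482]
```

View pics/c9.png

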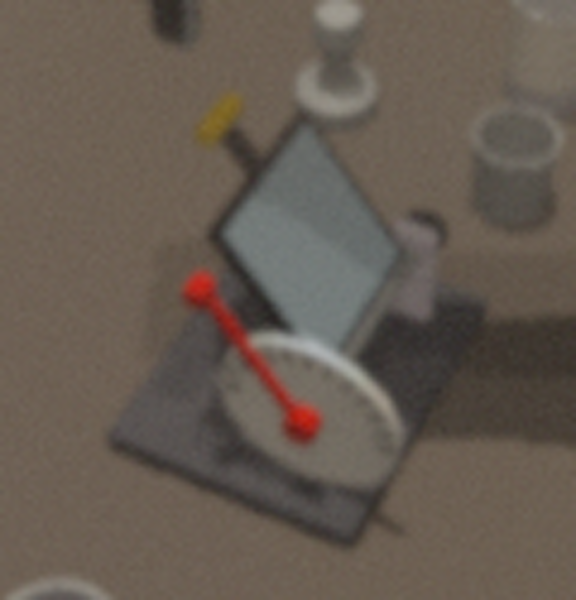

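Everything is still in line (mirror 51.6°, arm 53.1°; bar at (220,118), knob at (201,288) in the crop) and the bystanders haven't moved. But the arm's servo wound the push up to about 3.7 N during the dwell, more than asked. The mirror held, so I'll repeat the push gently with only a brief contact.

apply_moves(commands=[{"translation": [-3, 0, 20], "yaw": 0}, {"translation": [-3, 0, 40], "yaw": 0}, {"translation": [-3, 0, 55], "yaw": 0}, {"translation": [-3, 0, 65], "yaw": 0}, {"translation": [-3, 0, 67], "yaw": 0}, {"translation": [-3, 0, 67], "yaw": 0}, {"translation": [-3, 0, 67], "yaw": 0}, {"translation": [-3, 0, 67], "yaw": 0}, {"translation": [-3, 0, 67], "yaw": 0}, {"translation": [-3, 0, 67], "yaw": 0}, {"translation": [-3, 0, 67], "yaw": 0}, {"translation": [-3, 0, 67], "yaw": 0}], fingers=0)

```text
time: 20.75
position: [0.5784, 0.0594, 0.2305]
ee_rot: [[-0.944, 0.329, 0.0], [0.329, 0.944, -0.0], [-0.0, -0.0, -1.0]]
wrist_force: [0.1, -0.1, -0.2]
opening: -0.002
grasp_force: 0.0
```

```bash
python3 f.py
```

```text
[0.5784 0.0594 0.2305] [0.1723 0.0648 0.286 ] [0.1561 0.1153 0.5751] 21.0
```

apply_moves(commands=[{"translation": [0, 0, 1.5], "yaw": 0}, {"translation": [0, 0, 3], "yaw": 0}, {"translation": [0, 0, 4], "yaw": 0}, {"translation": [0, 0, 4.7], "yaw": 0}, {"translation": [0, 0, 5.2], "yaw": 0}, {"translation": [0, 0, 5.4], "yaw": 0}, {"translation": [0, 0, 5.4], "yaw": 0}, {"translation": [0, 0, 5.4], "yaw": 0}, {"translation": [0, 0, 5.4], "yaw": 0}])

```text
time: 21.9
position: [0.5784, 0.0594, 0.2251]
ee_rot: [[-0.944, 0.329, 0.0], [0.329, 0.944, -0.0], [-0.0, -0.0, -1.0]]
wrist_force: [0.4, 0.3, -0.2]
opening: 0.001
grasp_force: 0.0
```

apply_moves(commands=[{"translation": [0, 0, 0.3], "yaw": 0}, {"translation": [0, 0, 0.3], "yaw": 0}])

```text
time: 22.1
position: [0.5784, 0.0594, 0.2248]
ee_rot: [[-0.944, 0.329, -0.0], [0.329, 0.944, -0.0], [0.0, -0.0, -1.0]]
wrist_force: [-0.8, -0.0, -0.0]
opening: -0.006
grasp_force: 0.0
```

apply_moves(commands=[{"translation": [0, 0, 0.3], "yaw": 0}, {"translation": [0, 0, 0.3], "yaw": 0}])

```text
time: 22.3
position: [0.5784, 0.0594, 0.2247]
ee_rot: [[-0.944, 0.329, 0.0], [0.329, 0.944, 0.0], [-0.0, 0.0, -1.0]]
wrist_force: [-0.1, -0.0, 1.5]
opening: -0.002
grasp_force: 0.7
```

apply_moves(commands=[{"translation": [0, 0, 0], "yaw": 0}])

```text
time: 22.4
position: [0.5784, 0.0594, 0.2247]
ee_rot: [[-0.944, 0.329, 0.0], [0.329, 0.944, 0.0], [-0.0, 0.0, -1.0]]
wrist_force: [-0.4, 0.2, 1.8]
opening: 0.001
grasp_force: 0.9
```

apply_moves(commands=[{"translation": [0, 0, -5], "yaw": 0}, {"translation": [0, 0, -30], "yaw": 0}, {"translation": [0, 0, -70], "yaw": 0}, {"translation": [0, 0, -73], "yaw": 0}, {"translation": [3, 0, -73], "yaw": 0}, {"translation": [3, 0, -73], "yaw": 0}, {"translation": [3, 0, -73], "yaw": 0}, {"translation": [3, 0, -73], "yaw": 0}, {"translation": [3, 0, -73], "yaw": 0}], fingers=1)

```text
time: 23.3
position: [0.5753, 0.0603, 0.2967]
ee_rot: [[-0.944, 0.329, -0.001], [0.329, 0.944, -0.0], [0.001, -0.001, -1.0]]
wrist_force: [0.1, -1.3, 0.0]
opening: 0.999
grasp_force: 0.0
```

```bash
python3 - <<'E'
from h import *
np.set_printoptions(precision=4,suppress=True)
a,b,O=base();w=snap('wrist')
y,n=col(w,12,35,(200,310,100,300));kn,m=col(w,0,4,(360,384,136,156));yb,nb=col(b,22,35,(205,260,150,200));print(y,kn,yb)
r=fit(O+[(w,'mirror_bar',y,1),(w,'index_tip',kn+[.8,1],1),(w,'pp',[343,177],1),(w,'pm',[182,178],1),(b,'mirror_bar',yb,1)],[.53,.078,-.335,.94,.94]);d=np.degrees(r.x[2:]);print(d)
if abs(d[1]-d[2])<3: print(env.get_state()['time'],env.finish_job())
E
```

```text
[260.6484 200.4848] [370.75   144.9483] [235.7143 173.8095]
[-19.1713  51.8225  53.3018]
the job is handed in; nothing more can be done
23.45 None
```

The mirror stands by itself at about 52°, within roughly 1.5–2° of the red arm (about 53°), and it held its angle under a push of about 1.8 N; an earlier first push went too hard, to about 3.7 N, but it did not move the mirror, and the job was handed in at 23.5 s.

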